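Hang the pot at the air nozzle and set the spring-return air valve two turns open

TASK

Get the blue pot blown free of dust: hang it by its steel handle on the red hook of the air stand and let go of it. Then take the black crank handle on the red valve wheel, turn the wheel clockwise until it is fully closed against its stop, and open it again (counter-clockwise) by exactly two full turns. The valve springs back if let go, so finish while still holding the crank handle there, with the pot still hanging, and do not disturb the pen cup, pill tin, bowl and vase.

Things in the scene. Friction and masses are not known exactly. Their poses are not given: they have to be found in the camera images.
- pot: Blue glazed round pot, 94 mm across the rim, 70 mm tall, 0.2 to 0.33 kg, upright on the table, with a rigid square steel bail over its mouth. Origin: centre of its underside, z up. The bail lies in its y-z plane: uprights at y = +-50 mm and a level top bar along y, 10 mm thick, centreline 155 mm above the origin; 80 mm is free between bar and rim.
- pot_bail (a point): Middle of the top bar of the pot's bail handle (on the bar's centreline); axes as the pot's, the bar runs along y, 100 mm long.
- air_stand: Fixed stand: black foot of radius 65 mm, steel post of radius 9 mm, 300 mm tall, brass air nozzle 200 mm up reaching 39 mm out. At the top a red hook: a round bar 10 mm thick running out along the stand's -x axis (towards the robot, within 0.25 rad), dipping 15 mm to its seat and turning up at the end. Origin: centre of the foot's underside, z up.
- hook_seat (a point): Lowest point of the hook's bar (centreline), where a handle comes to rest; 120 mm from the post's axis, 270 mm above the table; axes as the stand's. A 10 mm bar resting here has its centre 10 mm higher.
- hook_tip (a point): Centre of the hook's upturned round end, 140 mm from the post's axis and 24 mm above the seat; the metal reaches 5 mm farther.
- wheel_center (a point): Point on the valve wheel's vertical axis at the top of its hub, 106 mm above the table. The red wheel, 124 mm across, lies level on a brass valve fixed to the table; its rim's top is 103 mm above the table. This point turns with the wheel; its x axis points to the crank handle.
- wheel (a joint): Wheel angle, rad: 0 is fully closed against a hard stop, growing as it opens, counter-clockwise seen from above (6.283 a turn, at most 3.5 turns). Starts 0.35 to 0.9 turns open. The handle's direction at the stop differs each time. Friction 0.1 N m; a return spring of 0.01 N m per rad closes it if let go beyond about 1.6 turns; below that it stays.
- handle: Black crank handle standing upright on the wheel's rim, 55 mm from the wheel's axis: a round grip 18 mm thick and 50 mm tall, from 104 to 154 mm above the table, which spins freely on its own pin (the fingers need not turn while cranking). Origin: centre of its underside.
- handle_mid (a point): On the crank handle's own axis, 131 mm above the table: the height to grip it.
- pen_cup: Yellow plastic pen cup, 72 mm across, 100 mm tall. Leave alone. Origin: centre of its underside.
- pill_tin: Aluminium pill tin with a twist cap, 68 mm across, 58 mm tall. Leave alone. Origin: centre of its underside.
- bowl: White glazed bowl, 130 mm across, 55 mm tall. Leave alone. Origin: centre of its underside.
- vase: Clay wedding vase with two spouts, 112 mm across, about 190 mm tall, standing on a wooden turntable 28 mm high. Leave alone. Origin: centre of its underside.

How it is judged:
By the outcome, as a careful person would: the job done as asked, in the order asked, and still so for the second after the job is handed in, while the arm keeps its last pose, push and grip.
It also fails if it takes over 69 s, if anything falls off the work surface, if the arm or the gripper's body presses on something with over 40 N, if the wrist force passes 120 N, or if a joint passes its speed limit or range.

ROBOT

A 6-joint arm with a two-finger parallel gripper is mounted at the origin on the work surface. World frame = base frame: x ahead of the robot, y to its left, z up, the work surface at z = 0. Lengths are in m, angles in rad, forces in N, time in s.
With the tool pointing down it reaches from about 0.35 to 0.85 m from the base axis. Payload 8.1 kg.
Tool frame: the origin (TCP) lies on the centre line of the jaws, within the pads' length; the fingertips stand 22 mm ahead of it and the grasp point (between the pads) lies 3 mm ahead of it; z points along the fingers, y is the line along which they close (so a half turn about z gives the same grasp; the last joint's range is limited). The gripper opens to 93 mm and grips with 3 to 60 N. Pads are 15 mm wide; open, the fingers measure 128 mm over their backs; the gripper's body (75 mm by 188 mm) begins 65 mm behind the grasp point.
Start: joints at [-1.21, 0.13, 1.488, -0, 1.523, -0.085], TCP at [0.259, -0.541, 0.241] pointing down, gripper open.
Joint ranges: [-2.96, 2.96], [-0.89, 2.26], [0.02, 2.5], [-1.34, 4.48], [0, 2.73], [-2.66, 2.66]. Speed limits (rad/s): [2.39, 2.39, 2.79, 3.14, 3.14, 3.14].

INTERFACE

Orientations are given as a rotation vector (axis times angle).
In Python, from plant import robot gives the robot as it stands.
- The arm moves only by the shell command python3 inch.py [FORCE], which reads ROWS from standard input. ROWS is a JSON list of rows, 1 to 20 of them, each an object with the fields finger_gap (the finger opening in m), trans (a list: dx, dy, dz in m), twist (a turn about the tool's z in rad); a field left out counts as zero (the opening has to be given); each row shifts and turns the commanded pose from where the row before left it, along the tool's axes as they then stand; what a row does not reach is not made up. A row lasts 1/10 s, in which the tool goes at most 0.05 m and 0.15 rad, less where a joint would pass 70% of its speed; a pose out of reach is approached as far as the arm can. The fingers move at their own pace and stop on an object; FORCE is the grip in N (left out, the last holds). Time passes only in rows, so rows that do not move let the fingers close. It prints the time, the measured TCP pose, the force, the opening and the grip force at its end. Input that does not fit is refused with a message, and nothing moves.
- robot.read_state(): the state, without advancing time (a new reading comes with each control period).
- robot.read_camera(name): name is "side" or "top" or "wrist"; returns a dict with "image" (384x512x3 uint8, red, green, blue), "fx", "fy", "cx", "cy" (pixels), "R" (3x3) and "t" (3): a world point X has camera coordinates R X + t. Camera axes: x right, y down, z forward; pixel columns grow to the right and rows downward; lengths in m; the calibration is good to about 2 mm. A picture is of the moment at which its call begins. There is no depth.
- robot.close_job(): hands the job in; it is judged then, once.
The state is a dict: "t": time; "q": joint angles; "dq": joint speeds; "joint_torque": joint torques, N m; "tool_pos": TCP position; "orientation": TCP orientation; "force": force on the tool from outside, world axes, zero at the start; "wrist_torque": the same for the moment, N m; "opening": finger opening in m; "gripper_force": force on a finger pad.
Only numpy, scipy, OpenCV 4.12 (cv2) and the standard library are available. Lean on these libraries where they do the work, as an engineer would, in place of code of your own. Each camera call takes 0.05 s, during which the arm holds its last target. There are 200 camera calls.

## Working session

There is one attempt and no reset: what is moved stays moved. The work goes in short steps, Python scripts to look and compute and a shell command to move; the robot and the scene stay as the last step left them, time stands still between calls to the robot, and variables do not carry over. Pictures are saved under pics/ and viewed, at most 10 in all, crops included, and the job is handed in when it is done.

```bash
ls; mkdir -p pics; python3 - <<'E'
from plant import robot
import cv2,json,numpy as np
for n in ["top","side"]:
    c=robot.read_camera(n); cv2.imwrite(f"pics/{n}0.png",c["image"][:,:,::-1])
    print(n,c["fx"],c["fy"],c["cx"],c["cy"],np.round(c["R"],3).tolist(),np.round(c["t"],3).tolist())
s=robot.read_state();print({k:np.round(v,3).tolist() for k,v in s.items()})
E
```

```text
inch.py
pics
plant.py
top 483.6797984668913 483.6797984668913 254.98474483963344 189.50992941196176 [[0.001, -1.0, 0.015], [-0.996, -0.003, -0.09], [0.09, -0.015, -0.996]] [-0.073, 0.565, 1.573]
side 360.2339456544132 360.2339456544132 254.48617331158184 188.3903109973508 [[-0.854, -0.521, 0.002], [-0.356, 0.579, -0.733], [0.381, -0.627, -0.68]] [0.431, 0.363, 1.11]
{'t': 0.1, 'q': [-1.21, 0.131, 1.489, -0.0, 1.523, -0.085], 'dq': [-0.001, -0.0, -0.001, 0.002, 0.002, -0.001], 'joint_torque': [0.001, -56.134, -49.309, 0.077, 0.029, -0.0], 'tool_pos': [0.259, -0.541, 0.24], 'orientation': [-3.062, -0.694, 0.0], 'force': [0.462, -0.315, -0.926], 'wrist_torque': [-0.043, -0.012, 0.001], 'gripper_force': 0.0, 'opening': 0.093}
```

View pics/top0.png

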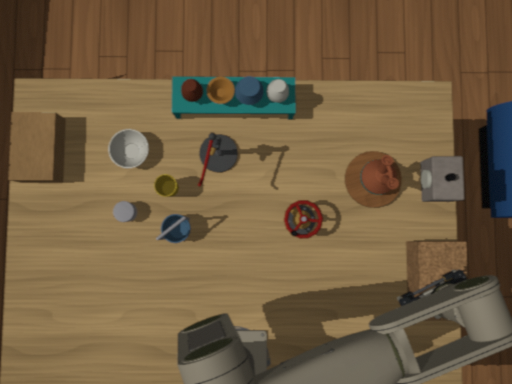

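View pics/side0.png

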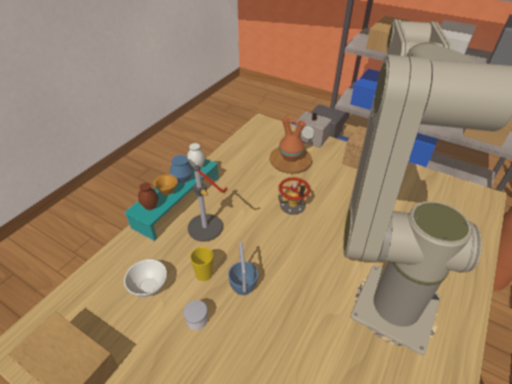

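The top view shows the pot at about (175,228) with its bail running from (159,239) to (187,220). The hook runs from (213,135) to (201,184), and the wheel is at (303,219). In the side view the pot is at (243,277), the hook at (210,180) and the wheel at (295,190). I'll zoom in next.

```bash
cat > h.py <<'E'
import numpy as np,cv2
from plant import robot
def ray(c,u,v):
    d=np.array([(u-c["cx"])/c["fx"],(v-c["cy"])/c["fy"],1.]); R=np.array(c["R"]); t=np.array(c["t"])
    return -R.T@t, R.T@d
def onz(c,u,v,z):
    o,d=ray(c,u,v); return o+d*(z-o[2])/d[2]
def proj(c,X):
    p=np.array(c["R"])@np.array(X)+np.array(c["t"]); return np.array([c["fx"]*p[0]/p[2]+c["cx"],c["fy"]*p[1]/p[2]+c["cy"]])
def two(c1,p1,c2,p2):
    P=[np.diag([1,1,1.])@np.array([[c["fx"],0,c["cx"]],[0,c["fy"],c["cy"]],[0,0,1]])@np.c_[np.array(c["R"]),np.array(c["t"])] for c in(c1,c2)]
    X=cv2.triangulatePoints(P[0],P[1],np.array(p1,float),np.array(p2,float))[:,0]; return X[:3]/X[3]
E
python3 - <<'E'
import cv2,numpy as np
t=cv2.imread("pics/top0.png");s=cv2.imread("pics/side0.png")
r=lambda im,x,y,w,h:cv2.resize(im[y:y+h,x:x+w],(400,300),interpolation=cv2.INTER_CUBIC)
a=np.vstack([np.hstack([r(t,140,180,80,60)[:, :],r(t,180,130,80,60)]),np.hstack([r(t,265,190,80,60),r(s,255,165,80,60)])])
cv2.imwrite("pics/crop0.png",a)
b=np.vstack([np.hstack([r(s,215,235,80,60),r(s,170,135,80,60)])])
cv2.imwrite("pics/crop1.png",b)
E
```

```text
(no output)
```

View pics/crop0.png

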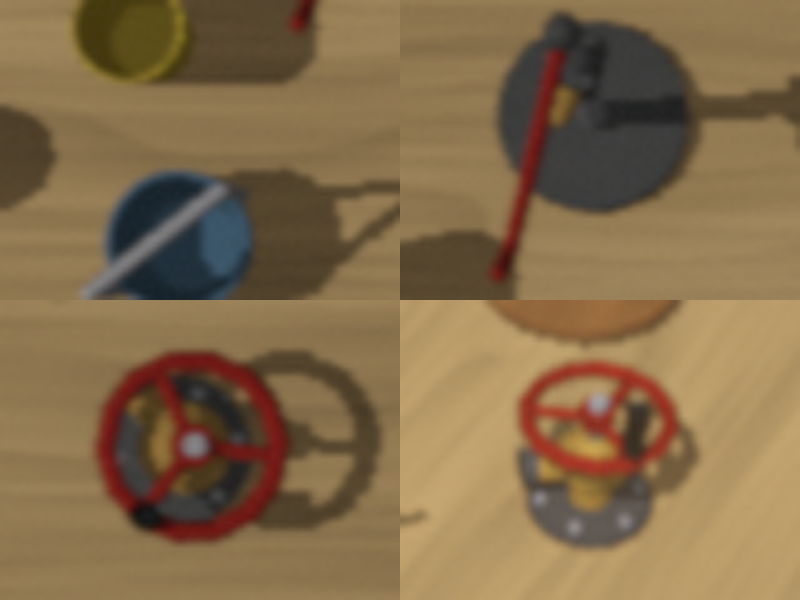

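View pics/crop1.png

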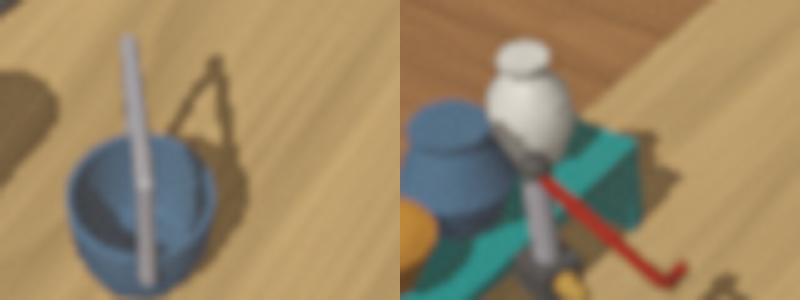

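Crops, in full-image pixels: the bail bar's upper end is at (184.6,217) in top and (240,242) to (243,271) in side. The hook tip is at (199,184) in top and (226,188) in side, and the post top is at (211.6,135.6). The handle top is at (294,233) and the hub at (303.4,218.6).

```bash
cat > m.py <<'E'
from h import *
t=robot.read_camera("top"); s=robot.read_camera("side")
im=t["image"]; hsv=cv2.cvtColor(im,cv2.COLOR_RGB2HSV)
def box(m,x,y,w,h):
    o=np.zeros(m.shape,np.uint8); o[y:y+h,x:x+w]=m[y:y+h,x:x+w]; return o
def big(m):
    c,_=cv2.findContours(m,cv2.RETR_EXTERNAL,cv2.CHAIN_APPROX_NONE); return max(c,key=cv2.contourArea)
gray=cv2.inRange(hsv,(0,0,95),(180,55,255))
blue=cv2.inRange(hsv,(95,70,20),(125,255,255))
b=big(box(blue|gray,150,205,50,45)); 
bl=big(cv2.morphologyEx(box(blue,150,205,50,45),cv2.MORPH_CLOSE,np.ones((7,7))))
e=cv2.fitEllipse(cv2.convexHull(bl)); print("rim px",e,onz(t,*e[0],.068))
g=box(gray,150,205,50,45); ys,xs=np.nonzero(g); P=np.c_[xs,ys].astype(np.float32)
vx,vy,x0,y0=cv2.fitLine(P,cv2.DIST_HUBER,0,.01,.01).ravel(); k=(P-[x0,y0])@[vx,vy]
for q in (k.min(),k.max()):
    u=(x0+q*vx,y0+q*vy); print("bar end",u,onz(t,*u,.158))
print("bar mid",onz(t,x0+vx*(k.min()+k.max())/2,y0+vy*(k.min()+k.max())/2,.158),"n",len(P))
red=box(cv2.inRange(hsv,(0,130,60),(8,255,255))|cv2.inRange(hsv,(172,130,60),(180,255,255)),265,190,80,60)
w=cv2.fitEllipse(cv2.convexHull(big(red))); print("wheel",w,onz(t,*w[0],.097))
print("hub",onz(t,303.4,218.6,.106),"handle",onz(t,294.2,232.8,.154))
print("foot",onz(t,219,152.6,.01),"post",onz(t,211.6,135.8,.3),"tip",onz(t,199.,184.,.294))
print("tip2",two(t,(199,184),s,(226,188.2)))
print("barends2", two(t,(184.6,217.2),s,(243.2,271.2)),two(t,(184.6,217.2),s,(240.2,242.2)))
E
python3 m.py
```

```text
rim px ((175.33177185058594, 228.1319122314453), (26.64383888244629, 27.54313087463379), 65.02424621582031) [0.43714278 0.18212839 0.068     ]
bar end (np.float32(155.98262), np.float32(238.9782)) [0.4037102  0.22602091 0.158     ]
bar end (np.float32(183.82736), np.float32(216.78342)) [0.4702826 0.1437636 0.158    ]
bar mid [0.43691354 0.1849946  0.158     ] n 124
wheel ((303.04296875, 218.79493713378906), (37.53196334838867, 38.12065887451172), 117.80952453613281) [ 0.46674811 -0.22260531  0.097     ]
hub [ 0.46708661 -0.22270032  0.106     ] handle [ 0.42273831 -0.18902685  0.154     ]
foot [0.6909148  0.04853187 0.01      ] post [0.68902492 0.05178245 0.3       ] tip [0.55574182 0.08554563 0.294     ]
tip2 [0.55502286 0.0851468  0.29362124]
barends2 [0.46750122 0.15570067 0.02482696] [0.46937286 0.14183207 0.15601393]
```

```bash
cat > d.py <<'E'
import sys
from h import *
from scipy.spatial.transform import Rotation as R
# d.py x y z yaw_deg : turn about tool z needed, and displacement in tool axes now and after the turn
x,y,z,a=map(float,sys.argv[1:5]); s=robot.read_state()
M=R.from_rotvec(s["orientation"]).as_matrix(); yaw=np.degrees(np.arctan2(M[1,0],M[0,0]))
d=np.array([x,y,z])-s["tool_pos"]; w=-np.radians((a-yaw+180)%360-180)
Mt=M@R.from_rotvec([0,0,w]).as_matrix()
print("t",s["t"],"yaw",yaw.round(2),"turn",w.round(4),"d now",(M.T@d).round(4),"d after",(Mt.T@d).round(4),"tool z",M[:,2].round(3))
E
python3 d.py .4213 .2035 .24 129
echo '[{"finger_gap":0.093,"twist":-0.15},{"finger_gap":0.093,"twist":-0.15},{"finger_gap":0.093,"twist":-0.15},{"finger_gap":0.093,"twist":-0.15},{"finger_gap":0.093,"twist":-0.15},{"finger_gap":0.093,"twist":-0.15},{"finger_gap":0.093,"twist":-0.15},{"finger_gap":0.093,"twist":-0.15},{"finger_gap":0.093,"twist":-0.15},{"finger_gap":0.093,"twist":-0.15},{"finger_gap":0.093,"twist":-0.15},{"finger_gap":0.093,"twist":-0.15},{"finger_gap":0.093}]' | python3 inch.py
python3 d.py .4213 .2035 .24 129
```

```text
t 0.2 yaw 25.54 turn -1.8057 d now [ 0.4678 -0.6016  0.0007] d after [0.4762 0.595  0.0007] tool z [-0.     0.001 -1.   ]
t: 1.5
tool_pos: [0.2587, -0.5412, 0.2404]
orientation: [-1.357, -2.833, -0.001]
force: [-0.4, 0.2, -0.0]
opening: 0.0933
gripper_force: 0.0
t 1.5 yaw 128.82 turn -0.0031 d now [0.4783 0.5936 0.0007] d after [0.4764 0.5951 0.0007] tool z [-0.  0. -1.]
```

```bash
echo '[{"finger_gap":0.093,"trans":[0.025,0.0312,0]},{"finger_gap":0.093,"trans":[0.025,0.0312,0]},{"finger_gap":0.093,"trans":[0.025,0.0312,0]},{"finger_gap":0.093,"trans":[0.025,0.0312,0]},{"finger_gap":0.093,"trans":[0.025,0.0312,0]},{"finger_gap":0.093,"trans":[0.025,0.0312,0]},{"finger_gap":0.093,"trans":[0.025,0.0312,0]},{"finger_gap":0.093,"trans":[0.025,0.0312,0]},{"finger_gap":0.093,"trans":[0.025,0.0312,0]},{"finger_gap":0.093,"trans":[0.025,0.0312,0]},{"finger_gap":0.093,"trans":[0.025,0.0312,0]},{"finger_gap":0.093,"trans":[0.025,0.0312,0]},{"finger_gap":0.093,"trans":[0.025,0.0312,0]},{"finger_gap":0.093,"trans":[0.025,0.0312,0]},{"finger_gap":0.093,"trans":[0.025,0.0312,0]},{"finger_gap":0.093,"trans":[0.025,0.0312,0]},{"finger_gap":0.093,"trans":[0.025,0.0312,0]},{"finger_gap":0.093,"trans":[0.025,0.0312,0]},{"finger_gap":0.093,"trans":[0.025,0.0312,0]},{"finger_gap":0.093}]' | python3 inch.py
python3 d.py .4213 .2035 .158 129
```

```text
t: 3.5
tool_pos: [0.4246, 0.2037, 0.2402]
orientation: [-1.362, -2.83, -0.001]
force: [-0.1, -1.6, 0.4]
opening: 0.0929
gripper_force: 0.0
t 3.5 yaw 128.61 turn -0.0068 d now [ 0.0018 -0.0027  0.0822] d after [ 0.0018 -0.0027  0.0822] tool z [-0.001  0.001 -1.   ]
```

Descend a little off, check with the wrist camera first.

```bash
echo '[{"finger_gap":0.093,"trans":[0.002,-0.0027,0.02],"twist":-0.007},{"finger_gap":0.093}]' | python3 inch.py; python3 - <<'E'
from h import *
c=robot.read_camera("wrist"); cv2.imwrite("pics/w1.png",c["image"][:,:,::-1])
s=robot.read_state();print(s["tool_pos"])
for X in [(.437,.185,.155),(.404,.226,.155),(.470,.144,.155),(.4213,.2035,.155)]: print(proj(c,X))
E
```

```text
t: 3.7
tool_pos: [0.4197, 0.1992, 0.2181]
orientation: [-1.353, -2.832, 0.005]
force: [0.5, -0.5, 0.1]
opening: 0.0926
gripper_force: 0.0
[0.420297   0.19912226 0.21943985]
[263.09433021 236.28114259]
[263.64942711 168.66446414]
[262.60704284 295.637902  ]
[262.48480999 206.24322686]
```

View pics/w1.png

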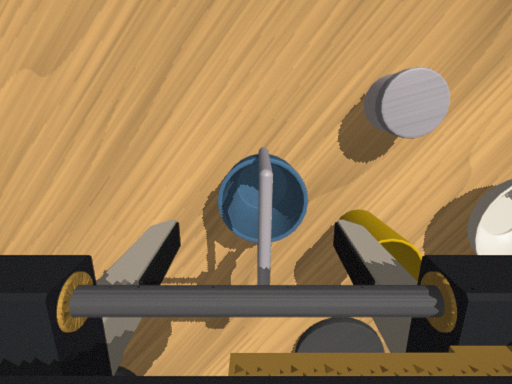

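The wrist view shows the bail bar at u≈265, v≈155 to 285. That matches the projected 263, so the estimate holds.

```bash
echo '[{"finger_gap":0.093,"trans":[0,0,0.02]},{"finger_gap":0.093,"trans":[0,0,0.02]},{"finger_gap":0.093,"trans":[0,0,0.015]},{"finger_gap":0.093},{"finger_gap":0.093}]' | python3 inch.py;python3 d.py .4213 .2035 .158 129
```

```text
t: 4.25
tool_pos: [0.4215, 0.1995, 0.1662]
orientation: [1.352, 2.836, 0.0]
force: [-0.0, 0.8, 0.0]
opening: 0.0928
gripper_force: 0.0
t 4.25 yaw 129.01 turn 0.0001 d now [0.0032 0.0023 0.0082] d after [0.0032 0.0023 0.0082] tool z [ 0.  0. -1.]
```

```bash
echo '[{"finger_gap":0.093,"trans":[0.002,0.002,0.008]},{"finger_gap":0},{"finger_gap":0},{"finger_gap":0},{"finger_gap":0},{"finger_gap":0},{"finger_gap":0},{"finger_gap":0},{"finger_gap":0}]' | python3 inch.py 55
```

```text
t: 5.15
tool_pos: [0.4216, 0.2026, 0.1576]
orientation: [-1.351, -2.836, 0.0]
force: [-0.5, 0.3, -0.1]
opening: 0.0334
gripper_force: 0.0
```

```bash
echo '[{"finger_gap":0},{"finger_gap":0},{"finger_gap":0},{"finger_gap":0},{"finger_gap":0},{"finger_gap":0}]' | python3 inch.py; python3 d.py .5323 .1169 .328 75.3
```

```text
t: 5.75
tool_pos: [0.4217, 0.2027, 0.1577]
orientation: [1.351, 2.836, 0.0]
force: [1.0, 0.3, 0.3]
opening: 0.0087
gripper_force: 55.0
t 5.75 yaw 129.08 turn 0.9386 d now [-0.1363  0.0318 -0.1703] d after [-0.0549  0.1288 -0.1703] tool z [ 0.  0. -1.]
```

```bash
echo '[{"finger_gap":0,"trans":[0,0,-0.01]},{"finger_gap":0,"trans":[0,0,-0.02]},{"finger_gap":0,"trans":[0,0,-0.025]},{"finger_gap":0,"trans":[0,0,-0.025]},{"finger_gap":0,"trans":[0,0,-0.025]},{"finger_gap":0,"trans":[0,0,-0.025]},{"finger_gap":0,"trans":[0,0,-0.025]},{"finger_gap":0,"trans":[0,0,-0.015]},{"finger_gap":0,"twist":0.05},{"finger_gap":0,"twist":0.11},{"finger_gap":0,"twist":0.13},{"finger_gap":0,"twist":0.13},{"finger_gap":0,"twist":0.13},{"finger_gap":0,"twist":0.13},{"finger_gap":0,"twist":0.13},{"finger_gap":0,"twist":0.09},{"finger_gap":0,"twist":0.04},{"finger_gap":0}]' | python3 inch.py; python3 d.py .5323 .1169 .328 75.3
```

```text
t: 7.55
tool_pos: [0.4214, 0.2025, 0.3274]
orientation: [-2.489, -1.916, 0.001]
force: [-0.8, 0.4, -2.2]
opening: 0.0085
gripper_force: 55.0
t 7.55 yaw 75.18 turn -0.0021 d now [-0.0544  0.1291 -0.0007] d after [-0.0547  0.129  -0.0007] tool z [-0.001 -0.    -1.   ]
```

```bash
echo '[{"finger_gap":0,"trans":[-0.01,0.01,0]},{"finger_gap":0,"trans":[-0.015,0.02,0]},{"finger_gap":0,"trans":[-0.015,0.02,0]},{"finger_gap":0,"trans":[-0.01,0.02,0]},{"finger_gap":0,"trans":[-0.004,0.02,0]},{"finger_gap":0,"trans":[0,0.01,0]},{"finger_gap":0},{"finger_gap":0},{"finger_gap":0}]' | python3 inch.py; python3 d.py .5323 .1169 .328 75.3; python3 - <<'E'
from h import *
r=lambda im,x,y,w,h:cv2.resize(im[y:y+h,x:x+w],(400,300),interpolation=cv2.INTER_CUBIC)
t=robot.read_camera("top"); s=robot.read_camera("side"); w=robot.read_camera("wrist")
a=np.vstack([np.hstack([r(t["image"],160,130,80,60),r(s["image"],180,150,80,60)]),np.hstack([r(s["image"],152,135,160,120),r(w["image"],0,0,512,384)])])
cv2.imwrite("pics/c2.png",a[:,:,::-1])
g=np.array(robot.read_state()["tool_pos"])
for n,c in (("t",t),("s",s),("w",w)): print(n,[proj(c,X).round(1).tolist() for X in [(.574,.0805,.270),(.5545,.0856,.294),g-[.0063,.0242,.003]]])
E
```

```text
t: 8.45
tool_pos: [0.504, 0.1253, 0.3277]
orientation: [-2.488, -1.918, 0.0]
force: [-0.0, -0.4, -2.6]
opening: 0.0088
gripper_force: 55.0
t 8.45 yaw 75.27 turn -0.0005 d now [-0.001   0.0295 -0.0003] d after [-0.001   0.0295 -0.0003] tool z [-0.  0. -1.]
t [[201.7, 178.4], [199.0, 184.4], [191.7, 204.4]]
s [[221.6, 190.7], [225.5, 188.2], [238.3, 190.5]]
w [[362.8, 243.5], [344.9, 260.2], [257.3, 287.4]]
```

View pics/c2.png

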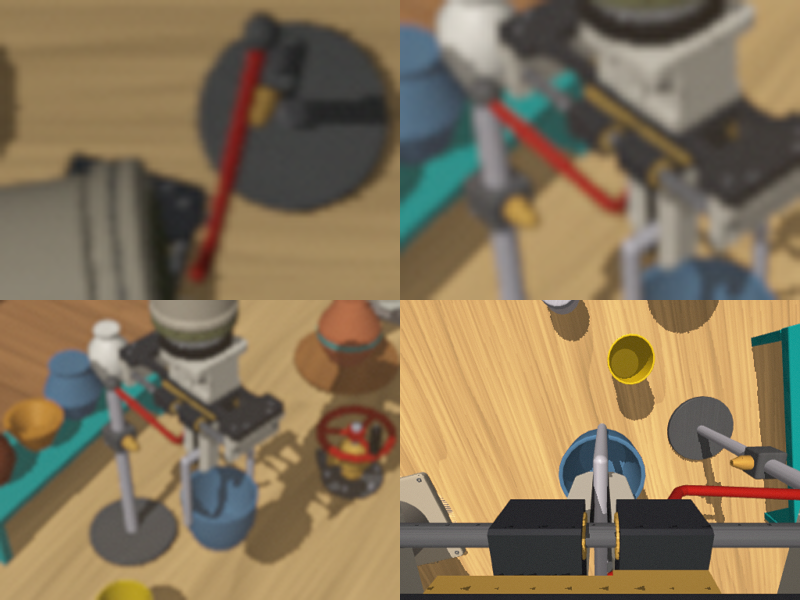

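The wrist and top views show the hook tip where predicted: (199,184) in top and about (350,255) in wrist. The bar is level and in line, so I'll slide it in.

```bash
echo '[{"finger_gap":0,"trans":[0,0.01,0]},{"finger_gap":0,"trans":[0,0.015,0]},{"finger_gap":0,"trans":[0,0.015,0]},{"finger_gap":0,"trans":[0,0.015,0]},{"finger_gap":0,"trans":[0,0.014,0]},{"finger_gap":0,"trans":[0,0.01,0]},{"finger_gap":0},{"finger_gap":0},{"finger_gap":0}]' | python3 inch.py; python3 d.py .5803 .1047 .284 75.3
```

```text
t: 9.5
tool_pos: [0.5806, 0.1049, 0.3277]
orientation: [-2.488, -1.917, 0.0]
force: [-0.7, -0.3, -1.5]
opening: 0.0086
gripper_force: 55.0
t 9.5 yaw 75.23 turn -0.0012 d now [-0.0003 -0.0002  0.0437] d after [-0.0003 -0.0002  0.0437] tool z [-0.  0. -1.]
```

```bash
echo '[{"finger_gap":0,"trans":[0,0,0.01]},{"finger_gap":0,"trans":[0,0,0.01]},{"finger_gap":0,"trans":[0,0,0.01]},{"finger_gap":0,"trans":[0,0,0.008]},{"finger_gap":0,"trans":[0,0,0.004]},{"finger_gap":0},{"finger_gap":0}]' | python3 inch.py; echo '[{"finger_gap":0,"trans":[0,0,0.001]},{"finger_gap":0},{"finger_gap":0}]' | python3 inch.py
```

```text
t: 10.2
tool_pos: [0.5809, 0.1048, 0.2858]
orientation: [-2.489, -1.917, -0.0]
force: [0.2, -0.3, -1.7]
opening: 0.0085
gripper_force: 55.0
t: 10.5
tool_pos: [0.581, 0.1047, 0.2848]
orientation: [2.489, 1.917, 0.0]
force: [-0.1, 0.5, -1.5]
opening: 0.0086
gripper_force: 55.0
```

```bash
python3 - <<'E'
from h import *
s=robot.read_camera("side"); w=robot.read_camera("wrist")
r=lambda im,x,y,w,h:cv2.resize(im[y:y+h,x:x+w],(400,300),interpolation=cv2.INTER_CUBIC)
cv2.imwrite("pics/c3.png",np.hstack([r(s["image"],160,140,100,75),r(w["image"],0,0,512,384)])[:,:,::-1])
E
```

```text
(no output)
```

View pics/c3.png

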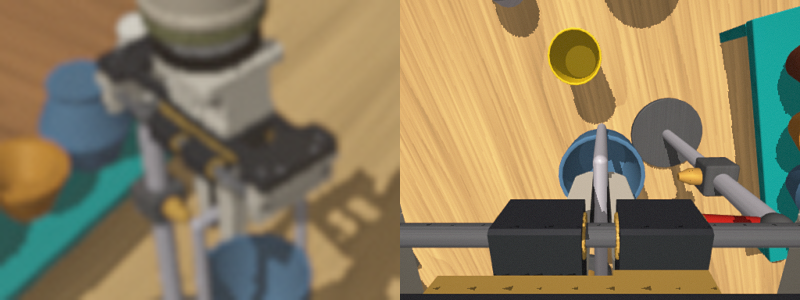

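The bar is over the hook: the side view shows the bail around it, and the wrist view shows the red bar passing behind the jaws. Now I'll lower until it touches.

```bash
for i in 1; do echo '[{"finger_gap":0,"trans":[0,0,0.001]},{"finger_gap":0,"trans":[0,0,0.001]},{"finger_gap":0}]' | python3 inch.py; echo '[{"finger_gap":0,"trans":[0,0,0.001]},{"finger_gap":0}]' | python3 inch.py; done
```

```text
t: 10.9
tool_pos: [0.5813, 0.1047, 0.2832]
orientation: [2.488, 1.917, 0.002]
force: [1.0, -0.5, 1.7]
opening: 0.0082
gripper_force: 55.0
t: 11.1
tool_pos: [0.5814, 0.1047, 0.2826]
orientation: [2.488, 1.917, 0.002]
force: [0.9, 0.7, 5.1]
opening: 0.0085
gripper_force: 55.0
```

```bash
echo '[{"finger_gap":0,"trans":[0,0,-0.0007]},{"finger_gap":0.02},{"finger_gap":0.04},{"finger_gap":0.05},{"finger_gap":0.05},{"finger_gap":0.05},{"finger_gap":0.05,"trans":[0,0,-0.005]},{"finger_gap":0.05,"trans":[0,0,-0.01]},{"finger_gap":0.05,"trans":[0,0,-0.02]},{"finger_gap":0.05,"trans":[0,0,-0.03]},{"finger_gap":0.05,"trans":[0,0,-0.03]},{"finger_gap":0.05},{"finger_gap":0.05}]' | python3 inch.py; python3 d.py .4227 -.189 .375 0; python3 - <<'E'
from h import *
s=robot.read_camera("side"); w=robot.read_camera("wrist")
r=lambda im,x,y,w,h:cv2.resize(im[y:y+h,x:x+w],(400,300),interpolation=cv2.INTER_CUBIC)
cv2.imwrite("pics/c4.png",np.hstack([r(s["image"],150,130,140,105),r(w["image"],0,0,512,384)])[:,:,::-1])
E
```

```text
t: 12.4
tool_pos: [0.5815, 0.1048, 0.3792]
orientation: [2.487, 1.916, 0.004]
force: [1.0, 0.2, -1.4]
opening: 0.0502
gripper_force: 0.0
t 12.4 yaw 75.22 turn 1.3128 d now [-0.3246 -0.0786  0.0036] d after [-0.1588  0.2938  0.0036] tool z [ 0.003  0.    -1.   ]
```

View pics/c4.png

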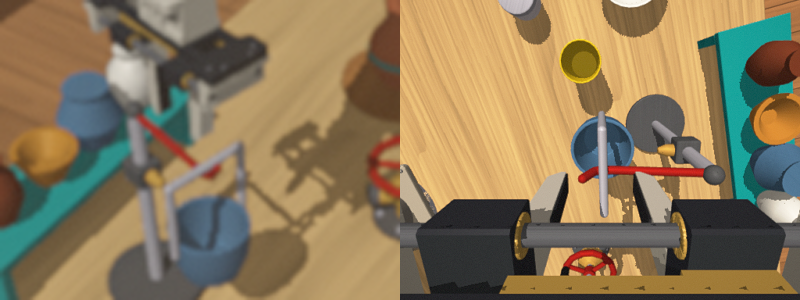

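The side view shows the pot hanging on the hook by its bail at the seat, released and clear of the fingers. Next is the valve: yaw 90°, so tool x is world y and tool y is world x.

```bash
echo '[{"finger_gap":0.06,"trans":[0,0,-0.01],"twist":-0.13},{"finger_gap":0.07,"twist":-0.128},{"finger_gap":0.07},{"finger_gap":0.07,"trans":[-0.02,-0.01,0]},{"finger_gap":0.07,"trans":[-0.03,-0.016,0]},{"finger_gap":0.07,"trans":[-0.03,-0.016,0]},{"finger_gap":0.07,"trans":[-0.03,-0.016,0]},{"finger_gap":0.07,"trans":[-0.03,-0.016,0]},{"finger_gap":0.07,"trans":[-0.03,-0.016,0.01]},{"finger_gap":0.07,"trans":[-0.03,-0.016,0.02]},{"finger_gap":0.07,"trans":[-0.03,-0.016,0.03]},{"finger_gap":0.07,"trans":[-0.03,-0.016,0.03]},{"finger_gap":0.07,"trans":[-0.025,-0.016,0.03]},{"finger_gap":0.07,"trans":[-0.01,-0.005,0.02]},{"finger_gap":0.07},{"finger_gap":0.07},{"finger_gap":0.07}]' | python3 inch.py; python3 d.py .4227 -.189 .134 90; python3 - <<'E'
from h import *
w=robot.read_camera("wrist");t=robot.read_camera("top")
cv2.imwrite("pics/w5.png",w["image"][:,:,::-1])
for X in [(.4227,-.189,.154),(.467,-.2226,.106)]: print(proj(w,X))
print(onz(t,365,180,.03),onz(t,378,178,.15))
E
```

```text
t: 14.2
tool_pos: [0.4228, -0.1899, 0.2487]
orientation: [2.221, 2.22, 0.001]
force: [-0.6, 0.7, 0.0]
opening: 0.07
gripper_force: 0.0
t 14.2 yaw 89.97 turn -0.0005 d now [ 0.001  -0.0003  0.1147] d after [ 0.001  -0.0003  0.1147] tool z [ 0.002 -0.001 -1.   ]
[256.40964618 194.40871414]
[299.58377201 211.04128623]
[ 0.59759899 -0.43696633  0.03      ] [ 0.59052754 -0.44777593  0.15      ]
```

View pics/w5.png

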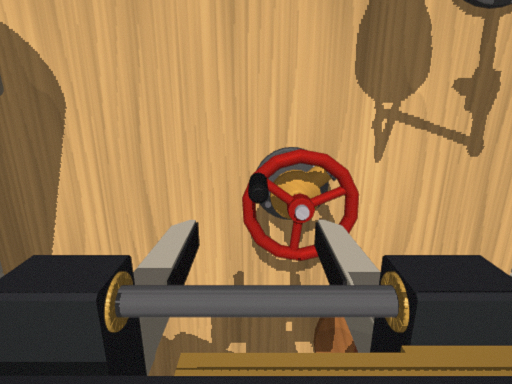

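The wrist view shows the black handle top at about (258,190) and the hub at (302,212), within 2 px of my prediction. Descend and grip.

```bash
echo '[{"finger_gap":0.07,"trans":[0.001,0.001,0.02]},{"finger_gap":0.07,"trans":[0,0,0.03]},{"finger_gap":0.07,"trans":[0,0,0.03]},{"finger_gap":0.07,"trans":[0,0,0.023]},{"finger_gap":0.07,"trans":[0,0,0.01]},{"finger_gap":0.07},{"finger_gap":0},{"finger_gap":0},{"finger_gap":0},{"finger_gap":0},{"finger_gap":0},{"finger_gap":0},{"finger_gap":0},{"finger_gap":0},{"finger_gap":0},{"finger_gap":0}]' | python3 inch.py 30; python3 d.py .467 -.2226 .135 90
```

```text
t: 15.9
tool_pos: [0.4234, -0.1894, 0.1345]
orientation: [2.221, 2.221, 0.001]
force: [5.3, -2.2, -2.4]
opening: 0.0176
gripper_force: 30.0
t 15.9 yaw 90.0 turn 0.0 d now [-0.0332  0.0436 -0.0005] d after [-0.0332  0.0436 -0.0005] tool z [ 0.001 -0.    -1.   ]
```

```bash
cat > arc.py <<'E'
import sys
from h import *
# arc.py cx cy step_deg n : rows dx,dy (yaw 90) on a 55 mm circle, from the present handle angle
cx,cy,st,n=map(float,sys.argv[1:5]); p=np.array(robot.read_state()["tool_pos"])-[cx,cy,0]
th=np.arctan2(p[1],p[0]); r=.055
a=th+np.radians(st)*np.arange(1,n+1); q=np.round(np.c_[r*np.sin(a),r*np.cos(a)],4); d=np.diff(np.vstack([[p[1],p[0]],q]),axis=0).round(4)
print("th",np.degrees(th).round(2),"r",np.hypot(*p[:2]).round(4)); print(*[f"{x:g},{y:g}" for x,y in d],sep=" | ")
E
python3 arc.py .467 -.2226 -15 8;python3 arc.py .467 -.2226 -10 8
```

```text
th 142.75 r 0.0548
0.0103,0.0099 | 0.0072,0.0124 | 0.0038,0.0139 | 0.0001,0.0143 | -0.0037,0.0139 | -0.0071,0.0125 | -0.0101,0.0102 | -0.0124,0.0072
th 142.75 r 0.0548
0.0072,0.0063 | 0.0059,0.0075 | 0.0044,0.0085 | 0.0029,0.0092 | 0.0013,0.0095 | -0.0003,0.0095 | -0.0021,0.0094 | -0.0036,0.0089
```

```bash
echo '[{"finger_gap":0,"trans":[0.0103,0.0099,0]},{"finger_gap":0,"trans":[0.0072,0.0124,0]},{"finger_gap":0,"trans":[0.0038,0.0139,0]},{"finger_gap":0,"trans":[0.0001,0.0143,0]}]' | python3 inch.py;echo '[{"finger_gap":0,"trans":[-0.0037,0.0139,0]},{"finger_gap":0,"trans":[-0.0071,0.0125,0]},{"finger_gap":0,"trans":[-0.0101,0.0102,0]},{"finger_gap":0,"trans":[-0.0124,0.0072,0]},{"finger_gap":0}]' | python3 inch.py; python3 arc.py .467 -.2226 -10 14
```

```text
t: 16.3
tool_pos: [0.4744, -0.166, 0.1344]
orientation: [-2.219, -2.221, -0.001]
force: [-2.6, -1.5, 4.2]
opening: 0.0171
gripper_force: 30.0
t: 16.8
tool_pos: [0.5199, -0.201, 0.1345]
orientation: [2.219, 2.22, 0.003]
force: [7.4, -0.2, -1.4]
opening: 0.0175
gripper_force: 30.0
th 22.24 r 0.0571
-0.0099,0.0009 | -0.0096,0.0012 | -0.0095,-0.0005 | -0.0094,-0.0021 | -0.0088,-0.0037 | -0.0081,-0.0052 | -0.007,-0.0065 | -0.0058,-0.0077 | -0.0044,-0.0085 | -0.0029,-0.0091 | -0.0012,-0.0096 | 0.0005,-0.0095 | 0.0021,-0.0094 | 0.0037,-0.0088
```

```bash
echo '[{"finger_gap":0,"trans":[-0.0097,0.0025,0]},{"finger_gap":0,"trans":[-0.0096,0.0012,0]},{"finger_gap":0}]' | python3 inch.py; python3 arc.py .4685 -.2226 -10 4
```

```text
t: 17.1
tool_pos: [0.5235, -0.2203, 0.1346]
orientation: [2.219, 2.219, 0.004]
force: [10.8, -2.2, -3.9]
opening: 0.0175
gripper_force: 30.0
th 2.36 r 0.055
-0.0096,-0.0005 | -0.0094,-0.0021 | -0.0088,-0.0037 | -0.0081,-0.0051
```

```bash
echo '[{"finger_gap":0,"trans":[-0.0095,-0.0003,0]},{"finger_gap":0,"trans":[-0.0094,-0.002,0]},{"finger_gap":0}]' | python3 inch.py; python3 arc.py .4685 -.2226 -10 8
```

```text
t: 17.4
tool_pos: [0.5202, -0.2397, 0.1345]
orientation: [2.22, 2.22, 0.001]
force: [5.0, -5.4, -2.0]
opening: 0.0175
gripper_force: 30.0
th -18.32 r 0.0544
-0.009,-0.0033 | -0.008,-0.0052 | -0.007,-0.0066 | -0.0057,-0.0077 | -0.0043,-0.0086 | -0.0028,-0.0092 | -0.0011,-0.0095 | 0.0006,-0.0096
```

```bash
echo '[{"finger_gap":0,"trans":[-0.009,-0.0033,0]},{"finger_gap":0,"trans":[-0.008,-0.0052,0]},{"finger_gap":0}]' | python3 inch.py; python3 arc.py .4685 -.2226 -10 3
```

```text
t: 17.7
tool_pos: [0.51, -0.2571, 0.1345]
orientation: [2.222, 2.221, -0.001]
force: [0.6, -2.9, 1.4]
opening: 0.0173
gripper_force: 30.0
th -39.72 r 0.0539
-0.0075,-0.0059 | -0.0055,-0.0079 | -0.0041,-0.0086
```

```bash
echo '[{"finger_gap":0,"trans":[-0.007,-0.0066,0]},{"finger_gap":0,"trans":[-0.0057,-0.0077,0]},{"finger_gap":0}]' | python3 inch.py; python3 arc.py .4685 -.2226 -10 8
```

```text
t: 18.0
tool_pos: [0.4943, -0.2695, 0.1344]
orientation: [-2.221, -2.22, 0.001]
force: [-2.3, 0.6, 4.7]
opening: 0.0174
gripper_force: 30.0
th -61.23 r 0.0535
-0.0052,-0.0081 | -0.0023,-0.0093 | -0.0006,-0.0096 | 0.0011,-0.0095 | 0.0026,-0.0092 | 0.0043,-0.0086 | 0.0056,-0.0077 | 0.007,-0.0067
```

```bash
echo '[{"finger_gap":0,"trans":[-0.0042,-0.0083,0]},{"finger_gap":0,"trans":[-0.0023,-0.0093,0]},{"finger_gap":0}]' | python3 inch.py; python3 arc.py .468 -.222 -10 3
```

```text
t: 18.3
tool_pos: [0.4764, -0.2754, 0.1344]
orientation: [-2.221, -2.219, 0.0]
force: [-2.2, 4.3, 7.1]
opening: 0.0172
gripper_force: 30.0
th -81.07 r 0.054
-0.0016,-0.0094 | 0.001,-0.0096 | 0.0027,-0.0092
```

```bash
echo '[{"finger_gap":0,"trans":[-0.0006,-0.0096,0]},{"finger_gap":0,"trans":[0.0011,-0.0095,0]},{"finger_gap":0}]' | python3 inch.py; python3 arc.py .468 -.222 -10 8
```

```text
t: 18.6
tool_pos: [0.4574, -0.2747, 0.1344]
orientation: [-2.221, -2.22, 0.0]
force: [-0.2, 4.7, 5.8]
opening: 0.0175
gripper_force: 30.0
th -101.33 r 0.0538
0.0015,-0.0094 | 0.0042,-0.0086 | 0.0057,-0.0077 | 0.0069,-0.0066 | 0.008,-0.0054 | 0.0088,-0.0038 | 0.0093,-0.0023 | 0.0096,-0.0006
```

```bash
echo '[{"finger_gap":0,"trans":[0.0026,-0.0092,0]},{"finger_gap":0,"trans":[0.0042,-0.0086,0]},{"finger_gap":0}]' | python3 inch.py; python3 arc.py .468 -.222 -10 3
```

```text
t: 18.9
tool_pos: [0.4398, -0.2677, 0.1344]
orientation: [-2.221, -2.221, 0.0]
force: [1.0, 3.8, 4.4]
opening: 0.0177
gripper_force: 30.0
th -121.66 r 0.0537
0.0046,-0.0084 | 0.007,-0.0065 | 0.008,-0.0053
```

```bash
echo '[{"finger_gap":0,"trans":[0.0057,-0.0077,0]},{"finger_gap":0,"trans":[0.0069,-0.0066,0]},{"finger_gap":0}]' | python3 inch.py; python3 arc.py .468 -.222 -10 8
```

```text
t: 19.2
tool_pos: [0.4266, -0.2558, 0.1345]
orientation: [2.22, 2.22, -0.001]
force: [4.7, -3.1, 0.2]
opening: 0.0172
gripper_force: 30.0
th -140.79 r 0.0534
0.007,-0.0066 | 0.0087,-0.0039 | 0.0093,-0.0024 | 0.0096,-0.0007 | 0.0095,0.001 | 0.0092,0.0026 | 0.0087,0.0042 | 0.0077,0.0056
```

```bash
echo '[{"finger_gap":0,"trans":[0.004,-0.0031,0]},{"finger_gap":0},{"finger_gap":0}]' | python3 inch.py; python3 arc.py .468 -.222 -5 2;
```

```text
t: 19.5
tool_pos: [0.4261, -0.2545, 0.1347]
orientation: [2.215, 2.214, -0.0]
force: [20.2, -16.7, -15.8]
opening: 0.0175
gripper_force: 29.9
th -142.17 r 0.0531
0.0027,-0.0043 | 0.0041,-0.0024
```

```bash
python3 - <<'E'
from scipy.optimize import least_squares as L
import numpy as np
P=np.array([[.4234,-.1894],[.5199,-.201],[.5235,-.2203],[.5202,-.2397],[.51,-.2571],[.4943,-.2695],[.4764,-.2754],[.4574,-.2747],[.4398,-.2677],[.4266,-.2558]])
for f in (1,0):
    s=L(lambda v:np.hypot(*(P-v[:2]).T)-(v[2] if f else .055),[.468,-.222,.055]); print(s.x,s.fun.round(4))
c=s.x[:2]; 
for q in ([.4266,-.2558],[.4261,-.2545]): print(np.degrees(np.arctan2(q[1]-c[1],q[0]-c[0])))
a=np.radians(np.arange(-139,-139+361,15)); X=np.round(.055*np.c_[np.sin(a),np.cos(a)],4); print(*[f"{x:g},{y:g}" for x,y in np.diff(X,axis=0).round(4)],sep=" | ")
E
```

```text
[ 0.46863703 -0.22084917  0.05496318] [ 0.0001  0.     -0.0001 -0.0001  0.      0.      0.0001  0.      0.0001
 -0.0003]
[ 0.46862555 -0.22081661  0.055     ] [ 0.0001 -0.     -0.0001 -0.0001  0.      0.      0.0001  0.      0.
 -0.0003]
-140.22494077173744
-141.61816695992923
-0.0095,0.0107 | -0.0064,0.0129 | -0.0029,0.0141 | 0.0009,0.0143 | 0.0046,0.0136 | 0.0079,0.012 | 0.0107,0.0095 | 0.0129,0.0064 | 0.0141,0.0029 | 0.0143,-0.0009 | 0.0136,-0.0046 | 0.012,-0.0079 | 0.0095,-0.0107 | 0.0064,-0.0129 | 0.0029,-0.0141 | -0.0009,-0.0143 | -0.0046,-0.0136 | -0.0079,-0.012 | -0.0107,-0.0095 | -0.0129,-0.0064 | -0.0141,-0.0029 | -0.0143,0.0009 | -0.0136,0.0046 | -0.012,0.0079
```

Stop found: forces climb to about 26 N at handle direction ≈ −140°, and the circle fit is good to 0.1 mm. Back off, then open.

```bash
echo '[{"finger_gap":0,"trans":[-0.004,0.0031,0]},{"finger_gap":0},{"finger_gap":0}]' | python3 inch.py; python3 arc.py .4686 -.2208 15 1; echo '[{"finger_gap":0,"trans":[-0.0095,0.0107,0]},{"finger_gap":0,"trans":[-0.0064,0.0129,0]},{"finger_gap":0,"trans":[-0.0029,0.0141,0]},{"finger_gap":0,"trans":[0.0009,0.0143,0]},{"finger_gap":0}]' | python3 inch.py;  python3 arc.py .4686 -.2208 15 8
```

```text
t: 19.8
tool_pos: [0.4269, -0.2555, 0.1345]
orientation: [2.221, 2.221, 0.0]
force: [3.7, 1.2, 2.4]
opening: 0.0174
gripper_force: 30.0
th -140.28 r 0.0543
-0.0102,0.0099
t: 20.3
tool_pos: [0.4794, -0.2736, 0.1345]
orientation: [2.221, 2.222, -0.001]
force: [1.9, -0.6, 5.2]
opening: 0.0169
gripper_force: 30.0
th -78.49 r 0.0539
0.0036,0.0137 | 0.008,0.0119 | 0.0108,0.0095 | 0.013,0.0063 | 0.014,0.0027 | 0.0144,-0.001 | 0.0135,-0.0047 | 0.0119,-0.008
```

```bash
echo '[{"finger_gap":0,"trans":[0.0036,0.0137,0]},{"finger_gap":0,"trans":[0.008,0.0119,0]},{"finger_gap":0,"trans":[0.0108,0.0095,0]},{"finger_gap":0,"trans":[0.013,0.0063,0]},{"finger_gap":0,"trans":[0.014,0.0027,0]},{"finger_gap":0,"trans":[0.0144,-0.001,0]},{"finger_gap":0,"trans":[0.0135,-0.0047,0]},{"finger_gap":0,"trans":[0.0119,-0.008,0]},{"finger_gap":0}]' | python3 inch.py;  python3 arc.py .4686 -.2208 15 12
```

```text
t: 21.2
tool_pos: [0.5087, -0.1821, 0.1344]
orientation: [-2.219, -2.222, -0.001]
force: [2.1, 3.2, 4.8]
opening: 0.0178
gripper_force: 30.0
th 43.95 r 0.0558
0.0084,-0.0117 | 0.0058,-0.0132 | 0.0021,-0.0142 | -0.0016,-0.0143 | -0.0053,-0.0133 | -0.0085,-0.0116 | -0.0112,-0.0089 | -0.0132,-0.0058 | -0.0142,-0.0021 | -0.0143,0.0016 | -0.0133,0.0053 | -0.0116,0.0085
```

```bash
echo '[{"finger_gap":0,"trans":[0.009,-0.0112,0]},{"finger_gap":0,"trans":[0.0058,-0.0132,0]},{"finger_gap":0,"trans":[0.0021,-0.0142,0]},{"finger_gap":0,"trans":[-0.0016,-0.0143,0]},{"finger_gap":0,"trans":[-0.0053,-0.0133,0]},{"finger_gap":0,"trans":[-0.0085,-0.0116,0]},{"finger_gap":0,"trans":[-0.0112,-0.0089,0]},{"finger_gap":0,"trans":[-0.0132,-0.0058,0]},{"finger_gap":0,"trans":[-0.0142,-0.0021,0]},{"finger_gap":0,"trans":[-0.0143,0.0016,0]},{"finger_gap":0,"trans":[-0.0133,0.0053,0]},{"finger_gap":0,"trans":[-0.0116,0.0085,0]},{"finger_gap":0}]' | python3 inch.py;  python3 arc.py .4686 -.2208 15 12
```

```text
t: 22.5
tool_pos: [0.4313, -0.2602, 0.1344]
orientation: [-2.221, -2.221, -0.004]
force: [4.1, 4.3, 4.5]
opening: 0.0172
gripper_force: 30.0
th -133.48 r 0.0543
-0.0089,0.0111 | -0.0052,0.0134 | -0.0015,0.0143 | 0.0023,0.0141 | 0.0058,0.0132 | 0.0091,0.0111 | 0.0116,0.0084 | 0.0134,0.0052 | 0.0143,0.0015 | 0.0141,-0.0023 | 0.0132,-0.0058 | 0.0111,-0.0091
```

One turn is open (plus 6.7°). Second turn:

```bash
echo '[{"finger_gap":0,"trans":[-0.0089,0.0111,0]},{"finger_gap":0,"trans":[-0.0052,0.0134,0]},{"finger_gap":0,"trans":[-0.0015,0.0143,0]},{"finger_gap":0,"trans":[0.0023,0.0141,0]},{"finger_gap":0,"trans":[0.0058,0.0132,0]},{"finger_gap":0,"trans":[0.0091,0.0111,0]},{"finger_gap":0,"trans":[0.0116,0.0084,0]},{"finger_gap":0,"trans":[0.0134,0.0052,0]},{"finger_gap":0,"trans":[0.0143,0.0015,0]},{"finger_gap":0,"trans":[0.0141,-0.0023,0]},{"finger_gap":0,"trans":[0.0132,-0.0058,0]},{"finger_gap":0,"trans":[0.0111,-0.0091,0]},{"finger_gap":0}]' | python3 inch.py;  python3 arc.py .4686 -.2208 15 11
```

```text
t: 23.8
tool_pos: [0.5053, -0.1789, 0.1345]
orientation: [-2.219, -2.223, -0.004]
force: [6.0, 6.5, 2.2]
opening: 0.0174
gripper_force: 30.0
th 48.75 r 0.0557
0.0074,-0.0124 | 0.0046,-0.0136 | 0.001,-0.0143 | -0.0028,-0.0141 | -0.0064,-0.0129 | -0.0094,-0.0108 | -0.012,-0.0079 | -0.0136,-0.0046 | -0.0143,-0.001 | -0.0141,0.0028 | -0.0129,0.0064
```

```bash
echo '[{"finger_gap":0,"trans":[0.008,-0.0119,0]},{"finger_gap":0,"trans":[0.0046,-0.0136,0]},{"finger_gap":0,"trans":[0.001,-0.0143,0]},{"finger_gap":0,"trans":[-0.0028,-0.0141,0]},{"finger_gap":0,"trans":[-0.0064,-0.0129,0]},{"finger_gap":0,"trans":[-0.0094,-0.0108,0]},{"finger_gap":0,"trans":[-0.012,-0.0079,0]},{"finger_gap":0,"trans":[-0.0136,-0.0046,0]},{"finger_gap":0,"trans":[-0.0143,-0.001,0]},{"finger_gap":0,"trans":[-0.0141,0.0028,0]},{"finger_gap":0,"trans":[-0.0129,0.0064,0]},{"finger_gap":0},{"finger_gap":0}]' | python3 inch.py;  python3 arc.py .4686 -.2208 2 4
```

```text
t: 25.1
tool_pos: [0.4242, -0.2522, 0.1344]
orientation: [-2.221, -2.221, -0.004]
force: [5.8, 4.9, 5.0]
opening: 0.0175
gripper_force: 30.0
th -144.73 r 0.0544
-0.0019,0.0006 | -0.0015,0.0012 | -0.0015,0.0013 | -0.0014,0.0013
```

```bash
echo '[{"finger_gap":0,"trans":[-0.0034,0.0026,0]},{"finger_gap":0},{"finger_gap":0},{"finger_gap":0}]' | python3 inch.py;  python3 arc.py .4686 -.2208 1 2;  python3 - <<'E'
from h import *
w=robot.read_camera("wrist"); s=robot.read_camera("side")
r=lambda im,x,y,w,h:cv2.resize(im[y:y+h,x:x+w],(400,300),interpolation=cv2.INTER_CUBIC)
cv2.imwrite("pics/c6.png",np.vstack([np.hstack([r(w["image"],0,0,512,384),r(w["image"],200,150,200,150)]),np.hstack([r(s["image"],140,120,200,150),r(s["image"],250,160,80,60)])])[:,:,::-1])
th=np.radians(-140.2)
print(proj(w,(.4686,-.2208,.106)),[proj(w,(.4686+.055*np.cos(th+k),-.2208+.055*np.sin(th+k),.097)).round(1) for k in (0,2.094,4.189)])
E
```

```text
t: 25.5
tool_pos: [0.4265, -0.2552, 0.1344]
orientation: [-2.22, -2.222, -0.003]
force: [5.1, 5.2, 4.6]
opening: 0.0173
gripper_force: 30.0
th -140.7 r 0.0544
-0.0012,0.0002 | -0.0007,0.0006
[327.53786506 175.40914046] [array([256.6, 224. ]), array([402.6, 200.6]), array([313.9,  80. ])]
```

View pics/c6.png

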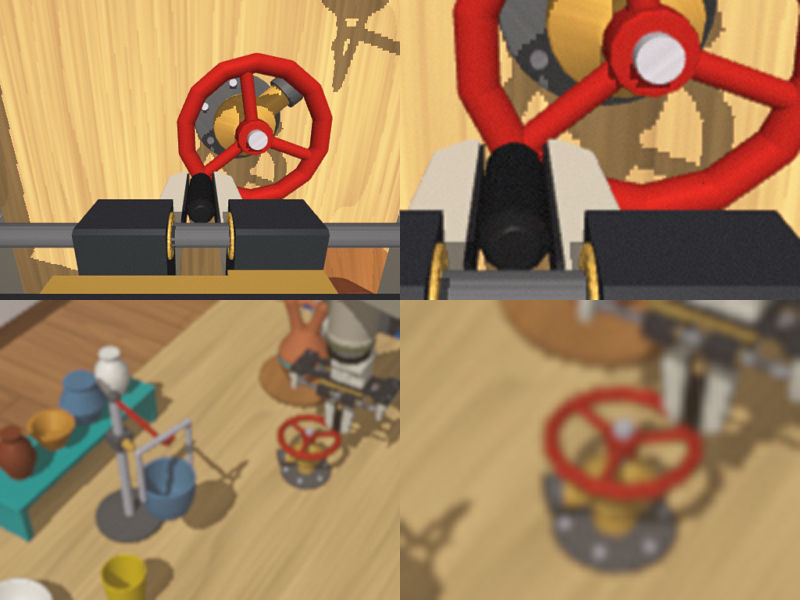

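The wrist view shows the handle held between the pads and the wheel spokes where a −140° handle direction predicts them. The side view shows the pot still hanging and the other objects untouched. Total opened is 719.5°. I'll add a last half-degree trim, let it settle and hand in.

```bash
echo '[{"finger_gap":0,"trans":[-0.0004,0.0003,0]},{"finger_gap":0},{"finger_gap":0},{"finger_gap":0},{"finger_gap":0}]' | python3 inch.py; python3 arc.py .4686 -.2208 1 1; python3 -c "
from plant import robot
print(robot.close_job())"
```

```text
t: 26.1
tool_pos: [0.4266, -0.2553, 0.1344]
orientation: [-2.22, -2.221, -0.003]
force: [2.4, 5.8, 6.6]
opening: 0.0173
gripper_force: 30.0
th -140.6 r 0.0544
-0.0011,0.0001
the job is handed in; nothing more can be done
None
```

The pot hangs on the red hook, released, and the wheel was closed to its stop, then opened two full turns (about 719.6° measured) with the crank handle still held; I handed the job in at 26 s but got no verdict back.

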